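Slide the flask home under the coffee maker and start the brew

TASK

Get the coffee going: slide the tall blue flask upright across the worktop, in between the coffee maker's two feet, and push it gently but firmly home against the adjustable rubber stop at the back, feeling for it, so that its lid holds the red drip-stop up. Then press the red brew button on top right down and let go. Keep the flask standing on the worktop all the way (push it low down, do not lift, tip or ram it) and leave everything else on the worktop where it is.

Things in the scene. Friction and masses are not known exactly. Their poses are not given: they have to be found in the camera images.
- flask: Tall blue empty vacuum flask, black lid: straight round body 76 mm across from 3 to 180 mm up, bevelled lid 68 mm across (flat top 58 mm), 220 mm tall in all, 0.44 to 0.66 kg. Origin: centre of its underside; z up. It slides under about 1.5 to 4 N, and tips if pushed higher than some 65 mm: push 20 to 55 mm above the worktop. The body is too fat to grip.
- machine: Coffee maker, fixed: column with water tank, overhanging steel head, two grey feet. Origin: the worktop point right under the drip-stop; x across (170 mm wide), z up; the open side is +y, so the flask goes in along -y. Column and tank: y -56 to -178 mm. Head: y -128 to +55 mm, z 255 to 325 mm; the round filter basket under it comes down to z 234 mm.
- stop: Mounting plate, mid-column (x 0, y -55 mm), of the flask stop: a hard grey rubber pad, 64 mm wide, 15 to 65 mm up, on two threaded rods, set for any girth of flask: home, the flask's axis is anywhere from 9 mm short of the machine's origin to 9 mm beyond it. Not reported: feel. 5 to 10 N on it beyond the sliding drag is home; above 20 N the flask dents.
- dripstop (a joint): Lift in m of the red sprung drip-stop nose (ball of radius 16 mm) under the filter basket, over the machine's origin: 0 free (tip then 3.5 mm lower than the flask's lid), 0.0035 riding on the lid. It begins to rise with the flask's axis about 40 mm short of the origin and is up by 25 mm short; it takes about half a newton, felt as a slight bump, well before the stop.
- mouth (a point): Middle of the gap between the coffee maker's two grey feet at their open ends, on the worktop, 58 mm from the machine's origin. The feet are 16 mm high; the gap between their inner faces is 86 mm all the way in, 5 mm to spare on either side of the flask.
- brew_top (a point): Centre of the top of the red brew button, 32 mm across, on the top of the machine's head (about 0.34 m above the worktop); pressed straight down.
- brew (a joint): Travel of the brew button, in m: 0 released, 0.006 fully down (5 N). It springs back.
- mug_white: White mug, 80 mm across, 95 mm tall, bystander. Origin: centre of its underside.
- mug_blue: Blue mug, 82 mm across, 90 mm tall, bystander. Origin: centre of its underside.
- coffee_tin: Red coffee tin with a steel rim, 92 mm across, 125 mm tall, bystander. Origin: centre of its underside.
- sugar_jar: Glass sugar jar with a wooden lid, 84 mm across, 115 mm tall, bystander. Origin: centre of its underside.
- soap_bottle: Yellow washing-up bottle with a white nozzle, 60 mm across, 215 mm tall, bystander. Origin: centre of its underside.
- cereal_bowl: Pink cereal bowl, 136 mm across, 55 mm tall, bystander. Origin: centre of its underside.
- teaspoon: Steel spoon, 140 mm long, lying flat, bystander. Origin: its middle, on the worktop.
Mind the look-alikes: they are no part of the job. Several things look just like the flask: the one meant starts farthest to the robot's right.

How it is judged:
By the outcome, as a careful person would: the job done as asked, in the order asked, and still so for the second after the job is handed in, with the robot touching nothing.
It also fails if it takes over 58 s, if anything falls off the work surface, if the arm or the gripper's body presses on something with over 40 N, if the wrist force passes 120 N, or if a joint passes its speed limit or range.

ROBOT

A 6-joint arm with a two-finger parallel gripper is mounted at the origin on the work surface. World frame = base frame: x ahead of the robot, y to its left, z up, the work surface at z = 0. Lengths are in mm, angles in rad, forces in N, time in s.
With the tool pointing down it reaches from about 400 to 925 mm from the base axis. Payload 12.5 kg.
Tool frame: the origin (TCP) lies midway between the tips of the shut fingers; the grasp point (between the pads) lies 19 mm behind it (env.pinch_z is the z of the grasp point in the tool frame, in mm); z points along the fingers, y is the line along which they close (so a half turn about z gives the same grasp; the last joint's range is limited). The gripper opens to 95 mm and grips with 3 to 60 N. Pads are 20 mm wide; open, the fingers measure 119 mm over their backs; the gripper's body (75 mm by 180 mm) begins 59 mm behind the grasp point.
Start: joints at [1.032, 0.491, 1.559, -0, 1.092, -0.106], TCP at [262.12, 567.397, 214.661] pointing down, gripper open.
Joint ranges: [-3.1, 3.1], [-0.84, 2.19], [0.05, 2.79], [-1.13, 4.28], [0.06, 2.93], [-2.69, 2.69]. Speed limits (rad/s): [2.22, 2.22, 2.79, 3.14, 3.14, 3.14].

INTERFACE

Orientations are given as [roll, pitch, yaw] about the fixed x, y, z axes, in that order (R = Rz(yaw) Ry(pitch) Rx(roll)).
In Python, from cell import env, eyes gives the robot as it stands.
- The arm moves only by the shell command python3 -m inch 'ROWS'. ROWS is JSON, a list of rows, each a list of 3 entries, a list of its own where there are three numbers: the shift along the tool's x, y, z in units of 60 mm (1.0 is 60 mm), then the turn about the tool's z in units of 5 degrees (1.0 is 5 degrees), then the closure, from -1 (fully open) to 1 (shut). In form: [[[tx, ty, tz], turn, claw], ...]. A call has exactly 10 rows; each row shifts and turns the commanded pose from where the row before left it, along the tool's axes as they then stand; what a row does not reach is not made up. A row lasts 1/8 s, in which the tool goes at most 62.5 mm and 10.7 degrees, less where a joint would pass 70% of its speed; a pose out of reach is approached as far as the arm can. A call is refused whole if a number of a shift passes 1 or a number of a turn 1, either way. A call with a gripper value outside its range is refused whole. The fingers move at their own pace and stop on an object; the grip force is fixed at half the most. Time passes only in rows, so rows that do not move let the fingers close, or fill a call up. It gives the time, the measured TCP pose, the force, the opening and the grip force at its end, in the units of the state.
- env.state(): the state, without advancing time (a new reading comes with each control period).
- eyes.read_camera(name): name is "scene" or "top" or "wrist"; returns a dict with "pixels" (400x640x3 uint8, red, green, blue), "fx", "fy", "cx", "cy" (pixels), "extrinsics" (4x4, takes a point from world to camera coordinates). Camera axes: x right, y down, z forward; pixel columns grow to the right and rows downward; lengths in mm; the calibration is good to about 2 mm. The wrist camera is an equidistant fisheye: a pixel r from the principal point sees the ray r / f radians off the axis. A picture is of the moment at which its call begins. There is no depth.
- env.job_done(): hands the job in; it is judged then, once.
Trained networks look in a picture, given as the dict that the camera call returned (one of the last four; its "shot" number tells which), for a name from the list of things; names that differ only in an ending like _2 or _b are one class to them, and where a whole thing is asked for, a point or a joint stands for the part that bears it (a point fixed in the world has none). Each returns a list of dicts, best first, with "score" (0 to 1); they miss things now and then, are a little off and sometimes report something else, mostly with a low value. They report only what shows in the picture. A call takes as long as a camera call. They do not tell look-alikes from the thing itself.
- eyes.boxes_of(name, picture): "centre" ([row, column] in pixels, amid what is visible of it).
- eyes.cut_out(name, picture): "mask" (400x640 bool, what is visible of it) and "centre" ([row, column] in pixels, amid what is visible of it).
- eyes.spot_point(name, picture): "centre" ([row, column] in pixels: a listed point, or the origin of a listed thing).
The state is a dict: "t": time; "joints": joint angles; "qvel": joint speeds; "tau": joint torques, N m; "eef_pos": TCP position; "tcp_rot": TCP orientation; "ft_force": force on the tool from outside, world axes, zero at the start; "moment": the same for the moment, N m; "opening": opening from 0.0 (shut) to 1.0 (fully open); "grip_force": force on a finger pad.
Only numpy, scipy, OpenCV 4.12 (cv2) and the standard library are available. Lean on these libraries where they do the work, as an engineer would, in place of code of your own. Each camera call takes 0.05 s, during which the arm holds its last target. There are 200 camera calls.

## Working session

There is one attempt and no reset: what is moved stays moved. The work goes in short steps, Python scripts to look and compute and a shell command to move; the robot and the scene stay as the last step left them, time stands still between calls to the robot, and variables do not carry over. Pictures are saved under pics/ and viewed, at most 10 in all, crops included, and the job is handed in when it is done.

```bash
ls; mkdir -p pics; cat > h.py <<'E'
import numpy as np, cv2
from cell import env, eyes
def ray(p,rc):
    E=np.array(p["extrinsics"]);R=E[:3,:3];c=-R.T@E[:3,3]
    d=R.T@np.array([(rc[1]-p["cx"])/p["fx"],(rc[0]-p["cy"])/p["fy"],1]);return c,d
def onz(p,rc,z=0):
    c,d=ray(p,rc);return (c+d*(z-c[2])/d[2]).round(1)
def tri(p,a,q,b):
    c,d=ray(p,a);e,f=ray(q,b);s=np.linalg.lstsq(np.stack([d,-f],1),e-c,rcond=None)[0]
    return ((c+d*s[0]+e+f*s[1])/2).round(1),np.linalg.norm(c+d*s[0]-e-f*s[1]).round(1)
E
python3 - <<'E'
from h import *
P={}
for n in("scene","top"):
    P[n]=p=eyes.read_camera(n);cv2.imwrite(f"pics/{n}0.png",p["pixels"][:,:,::-1])
    for o in("flask","machine","stop","mouth","brew_top","mug_white","mug_blue","coffee_tin","sugar_jar","soap_bottle","cereal_bowl","teaspoon"):
        for r in eyes.spot_point(o,p):
            if r["score"]>.3: print(n,o,round(r["score"],2),np.round(r["centre"],1),onz(p,r["centre"],340 if o=="brew_top" else 0))
print(env.state(), env.pinch_z)
E
```

```text
pics
scene flask 0.96 [277.7 400.2] [256.7 257.5   0. ]
scene flask 0.84 [212.7 306.6] [537.6  64.4   0. ]
scene flask 0.57 [246.8 356.8] [383.5 168.    0. ]
scene machine 0.86 [144.5 299.9] [ 566.1 -167.1    0. ]
scene stop 0.73 [121.9 304.3] [ 554.2 -250.2    0. ]
scene mouth 0.64 [157.9 296.1] [ 576.7 -119.2    0. ]
scene brew_top 0.68 [ 83.4 293.4] [ 570.5 -171.7  340. ]
scene mug_white 0.77 [163.  234.2] [774.9 -96.9   0. ]
scene mug_blue 0.75 [337.3 322.7] [481.8 428.5   0. ]
scene coffee_tin 0.77 [333.4 285. ] [588.3 420.2   0. ]
scene sugar_jar 0.83 [222.3 233.8] [759.6  99.9   0. ]
scene sugar_jar 0.44 [316.8 237.2] [726.6 378.    0. ]
scene soap_bottle 0.74 [319.6 240.1] [717.7 385.5   0. ]
scene soap_bottle 0.52 [333.1 284.9] [588.6 419.4   0. ]
scene cereal_bowl 0.6 [273.2 241.3] [724.5 254.2   0. ]
scene teaspoon 0.66 [276.5 304.7] [537.5 259.9   0. ]
top flask 0.97 [257.6 300.4] [378.8 165.8   0. ]
top flask 0.79 [291.8 272.3] [270.3 259.2   0. ]
top flask 0.56 [210.3 328. ] [534.7  70.2   0. ]
top machine 0.59 [196.1 399.2] [ 577.4 -172.4    0. ]
top stop 0.44 [212.7 2
[... 533 characters left out ...]
7 269.9] [524.6 266.4   0. ]
{'t': 1.3, 'joints': array([ 1.03246051e+00,  4.90902857e-01,  1.55890204e+00,  2.16509552e-05,
        1.09166263e+00, -1.05572281e-01]), 'qvel': array([-0.00129876, -0.00155402, -0.00113353,  0.00080934, -0.00175151,
        0.00043315]), 'tau': array([-1.30129178e-03, -6.12463188e+01, -2.58423615e+01,  6.92063430e-02,
        4.45459911e-02,  1.22332463e-05]), 'eef_pos': array([262.08609048, 567.42381264, 214.65846547]), 'tcp_rot': array([ 3.14146620e+00, -5.92197391e-06,  2.70881913e+00]), 'ft_force': array([-1.29466835,  0.29131031,  0.42032349]), 'moment': array([-0.05219402,  0.06528034, -0.02810423]), 'grip_force': 0.0, 'opening': 1.000078372768106} -18.8
```

View pics/scene0.png

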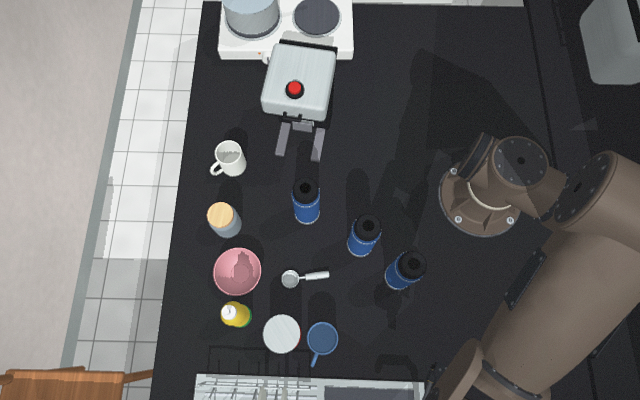

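View pics/top0.png

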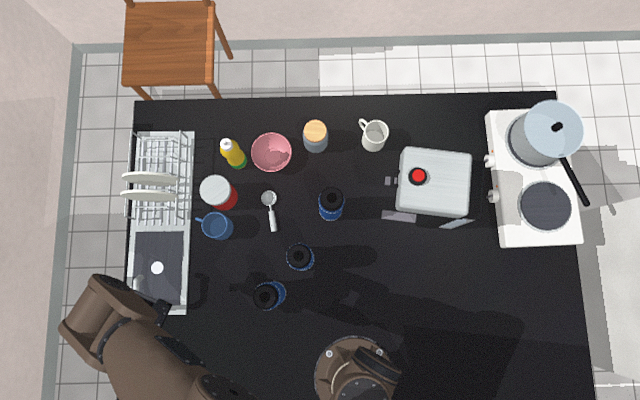

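The scene view shows three blue flasks: scene px (306,212), (357,247) and (400,278), as column,row. These are at about (537,66), (383,167) and (262,258) mm. The robot's right is -y, so I choose the one at (537,66). The blue mug at (322,338) is also blue, but is no flask. Next I check that choice in a close crop and look at the machine.

```bash
python3 - <<'E'
from h import *
a=cv2.imread("pics/scene0.png")[30:230,240:360];b=cv2.imread("pics/top0.png")[130:240,310:490]
a=cv2.resize(a,None,fx=3,fy=3,interpolation=3);b=cv2.resize(b,None,fx=2.4,fy=2.4,interpolation=3)
c=np.zeros((600,800,3),np.uint8);c[:,:360]=a;c[:b.shape[0],365:365+432]=b
cv2.imwrite("pics/crop1.png",c)
p=eyes.read_camera("scene");q=eyes.read_camera("top")
for o,z in(("flask",0),("machine",0),("mouth",0),("brew_top",340),("stop",40)):
    A=eyes.spot_point(o,p)[:1] if o!="flask" else [min(eyes.spot_point(o,p),key=lambda r:abs(r["centre"][1]-306))]
    B=eyes.spot_point(o,q)[:1] if o!="flask" else [max(eyes.spot_point(o,q),key=lambda r:r["centre"][1])]
    if A and B: print(o,tri(p,A[0]["centre"],q,B[0]["centre"]),onz(p,A[0]["centre"],z),onz(q,B[0]["centre"],z))
for n,p in(("s",p),("t",q)): print(n,np.round(ray(p,(0,0))[0]),p["fx"])
E
```

```text
flask (array([535.1,  71.3,  56.2]), np.float64(5.5)) [534.1  55.6   0. ] [546.6  69.2   0. ]
machine (array([ 567.5, -163.7,   19.2]), np.float64(5.0)) [ 566.2 -171.8    0. ] [ 573.3 -168.4    0. ]
mouth (array([ 579.3, -117.6,   -0.9]), np.float64(5.1)) [ 581.5 -118.4    0. ] [ 576.7 -116.4    0. ]
brew_top (array([  87.7,  476.6, 2883.1]), np.float64(246.0)) [665.8 391.1 340. ] [ 572.  -151.6  340. ]
s [ 502.  434. 1251.] 421.9236027931287
t [ 325.   92. 1378.] 412.9882531999119
```

View pics/crop1.png

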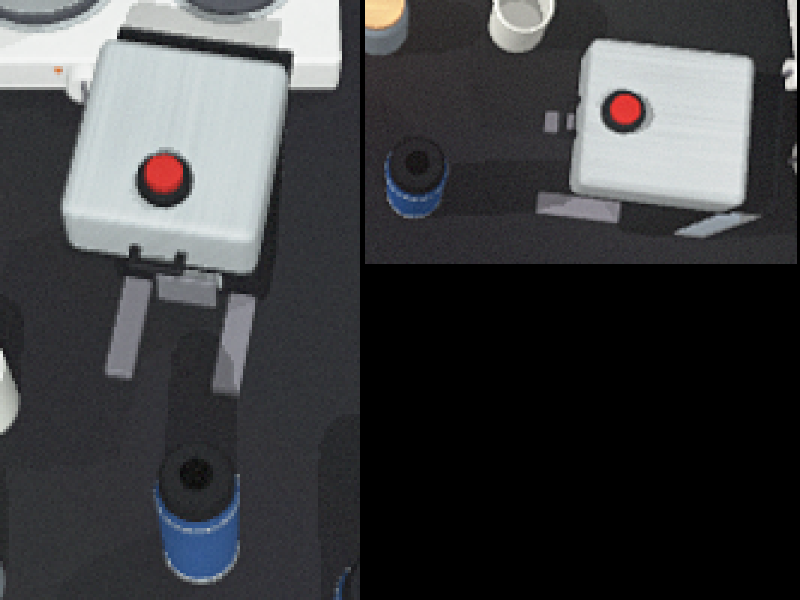

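The crop confirms the choice: a lone blue flask with a black lid at scene px (306,212), straight in front of the coffee maker's feet. I need the feet more exactly, so I zoom in.

```bash
python3 - <<'E'
from h import *
def avg(n,k=4): 
    return np.mean([eyes.read_camera(n)["pixels"].astype(float) for _ in range(k)],0)[:,:,::-1]
a=avg("scene");b=avg("top");np.savez("avg.npz",a=a,b=b)
g=lambda i:np.clip(((i/255)**.5*255),0,255).astype(np.uint8)
a=cv2.resize(g(a[115:175,265:335]),None,fx=8,fy=8,interpolation=1);b=cv2.resize(g(b[168:228,372:402]),None,fx=8,fy=8,interpolation=1)
cv2.imwrite("pics/crop2.png",np.hstack([a,b]))
E
```

```text
(no output)
```

View pics/crop2.png

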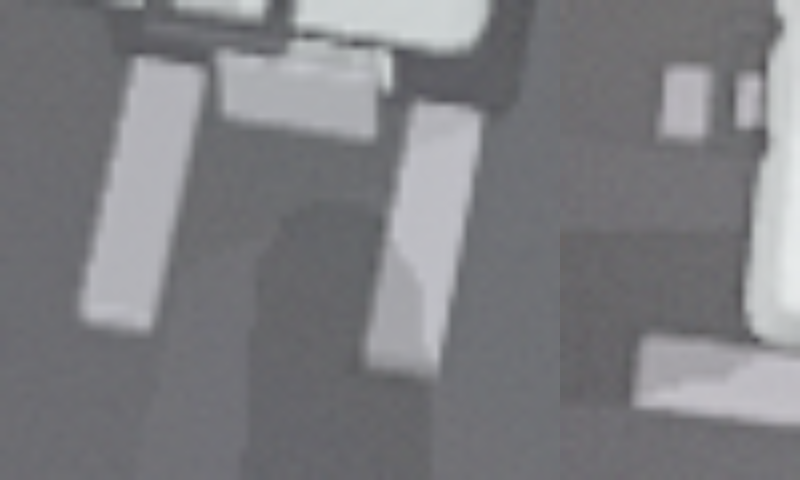

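```bash
python3 - <<'E'
from h import *
p=eyes.read_camera("scene");q=eyes.read_camera("top")
S=lambda x,y:(115+y/8-.5,265+x/8-.5);T=lambda x,y:(168+y/8-.5,372+(x-560)/8-.5)
L=onz(p,S(153,332));R=onz(p,S(364,370));print("scene front",L,R,np.linalg.norm(L-R),(L+R)/2)
Lb=onz(p,S(208,68));Rf=onz(p,S(372,355),16);Rb=onz(p,S(412,105),16);print(Lb,Rf,Rb)
for a,b in((L,Lb),(Rf,Rb),):
    d=a-b;print("dir",np.degrees(np.arctan2(d[0],d[1])))
d=L-R;print("perp",np.degrees(np.arctan2(-d[1],d[0])))
L=onz(q,T(660,138));R=onz(q,T(636,345));print("top front",L,R,np.linalg.norm(L-R),(L+R)/2)
# blob: red button, flask lid
D=np.load("avg.npz")
for im,pp in((D["a"],p),(D["b"],q)):
    m=((im[:,:,2]>150)&(im[:,:,1]<80)&(im[:,:,0]<80)).astype(np.uint8)
    n,_,st,c=cv2.connectedComponentsWithStats(m);i=1+st[1:,4].argmax();print("btn",c[i],st[i,4],onz(pp,c[i][::-1],340))
    pp["b"]=c[i][::-1]
print(tri(p,p["b"],q,q["b"]))
# flask fit from mask silhouettes
from scipy.optimize import minimize
ms=[]
for pp,f in((p,lambda r:abs(r["centre"][1]-306)+abs(r["centre"][0]-205)),(q,lambda r:abs(r["centre"][1]-330)+abs(r["centre"][0]-203))):
    r=min(eyes.cut_out("flask",pp),key=f);print(r["score"],r["centre"],r["mask"].sum());ms.append(r["mask"])
t=np.linspace(0,6.2832,60)
def sil(pp,x,y):
    P=np.concatenate([np.stack([x+r*np.cos(t),y+r*np.sin(t),0*t+z],1) for r,z in((38,3),(38,180),(34,182),(34,210),(29,220))])
    E=pp["extrinsics"];c=P@E[:3,:3].T+E[:3,3];u=np.stack([c[:,0]/c[:,2]*pp["fx"]+pp["cx"],c[:,1]/c[:,2]*pp["fy"]+pp["cy"]],1)
    m=np.zeros((1600,2560),np.uint8);cv2.fillConvexPoly(m,cv2.convexHull(((u+.5)*4).astype(np.float32)).astype(np.int32),1);return cv2.resize(m.astype(np.float32),(640,400),interpolation=cv2.INTER_AREA)
for sel in((0,),(1,),(0,1)):
    f=lambda v:sum(np.abs(sil((p,q)[i],*v)-ms[i]).sum() for i in sel)
    r=minimize(f,(537,68),method="Nelder-Mead",options=dict(initial_simplex=[(520,60),(550,65),(537,85)]));print("flask",sel,r.x,r.fun)
E
```

```text
scene front [ 617.3 -125.     0. ] [ 531.6 -110.2    0. ] 86.96855753661772 [ 574.45 -117.6     0.  ]
[ 600.  -245.1    0. ] [ 528.2 -109.8   16. ] [ 514.7 -221.3   16. ]
dir 8.196880621719721
dir 6.903553919725023
perp 9.798078131193465
top front [ 618.  -122.9    0. ] [ 529.1 -108.3    0. ] 90.09089854141757 [ 573.55 -115.6     0.  ]
btn [294.31967213  87.2704918 ] 122 [ 567.8 -160.6  340. ]
btn [418. 175.] 121 [ 569.1 -158.6  340. ]
(array([ 567.6, -157.2,  345.3]), np.float64(0.5))
0.73 [197.7, 306.1] 1164
0.94 [202.1, 329.2] 707
flask (0,) [537.24175063  60.27598409] 64.875
flask (1,) [536.04413888  64.38582828] 34.0625
flask (0, 1) [536.68929864  63.05148016] 121.75
```

The two feet show their inner front corners at scene px (284,156) and (310,161). Mouth is about (574,-117), machine +y about 8° off world +y, and the flask about (536.5,62.5). Next I move high, behind the flask, and look at the gripper's shape there before going down.

```bash
python3 -m inch '[[[-0.6,-0.416,-0.15],0,-1],[[-0.6,-0.416,-0.15],0,-1],[[-0.6,-0.416,-0.15],0,-1],[[-0.6,-0.416,-0.15],0,-1],[[-0.6,-0.416,-0.15],0,-1],[[-0.6,-0.416,0],0,-1],[[-0.6,-0.416,0],0,-1],[[-0.6,-0.416,0],0,-1],[[-0.6,-0.416,0],0,-1],[[-0.6,-0.416,0],0,-1]]'
python3 -m inch '[[[0,0,0],-1,-1],[[0,0,0],-1,-1],[[0,0,0],-1,-1],[[0,0,0],-1,-1],[[0,0,0],-1,-1],[[0,0,0],-1,-1],[[0,0,0],-1,-1],[[0,0,0],-1,-1],[[0,0,0],-1,-1],[[0,0,0],-1,-1]]'
python3 - <<'E'
from h import *
a=eyes.read_camera("scene")["pixels"][80:330,200:520,::-1];b=eyes.read_camera("wrist")["pixels"][:,:,::-1]
c=np.zeros((600,800,3),np.uint8);c[:250,:320]=a;c[:250,320:720]=cv2.resize(b,(400,250));
t=eyes.read_camera("top")["pixels"][130:330,180:420,::-1];c[255:595,:408]=cv2.resize(t,(408,340))
cv2.imwrite("pics/v3.png",c);print(env.state()["joints"])
E
```

```text
t: 3.75
eef_pos: [484.9, 188.5, 259.8]
tcp_rot: [3.141, 0.0, 2.709]
ft_force: [-0.3, 0.3, -0.3]
opening: 1.001
grip_force: 0.0
t: 5.0
eef_pos: [484.2, 189.8, 259.7]
tcp_rot: [3.142, 0.0, -2.699]
ft_force: [0.5, -0.4, -0.2]
opening: 0.999
grip_force: 0.0
[ 2.46472929e-01  2.94498248e-01  1.75239289e+00  1.31675419e-04
  1.09453123e+00 -1.76273632e+00]
```

View pics/v3.png

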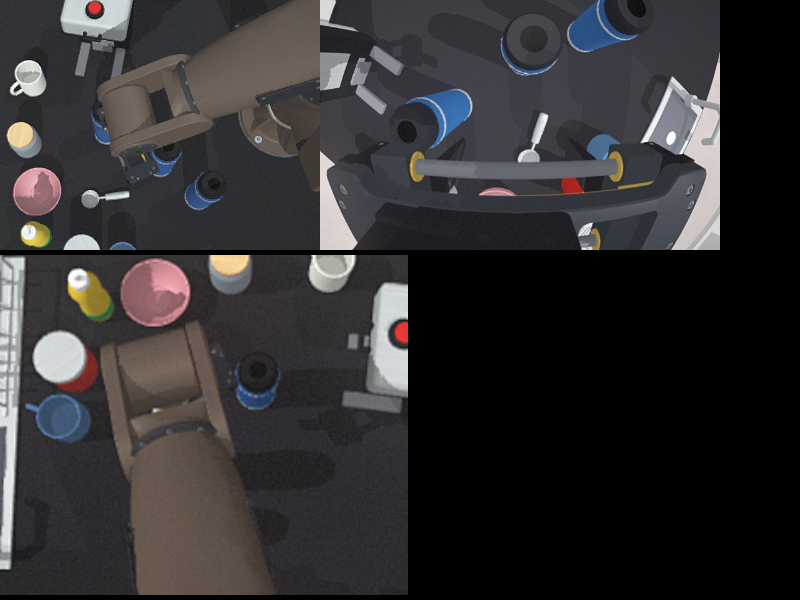

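The picture shows the gripper's body is wide (180 mm along tool y). With the tool vertical, the body would hit the flask above 98 mm before the fingertips reach it low down. I need a tilted tool, but rows only turn about tool z. A pose out of reach may tilt the tool, so I'll test that high up on the free right side, where an outward tilt would face into the machine.

```bash
python3 -m inch '[[[0,-0.3,-0.9],1,-1],[[0,-0.75,-0.8],1,-1],[[0,-0.75,-0.8],1,-1],[[0,-0.75,-0.8],1,-1],[[0,-0.75,-0.3],1,-1],[[0,-0.75,0],1,-1],[[0,-0.75,0],1,-1],[[0,-0.75,0],1,-1],[[0,-0.75,0],1,-1],[[0,-0.75,0],1,-1]]'
python3 -m inch '[[[0,-0.75,0],1,0],[[0,-0.75,0],1,0],[[0,-0.75,0],1,0],[[0,-0.75,0],1,0],[[0,-0.75,0],1,0],[[0,-0.75,0],1,0],[[0,-0.75,0],1,0],[[0,-0.75,0],1,0],[[0,-0.75,0],1,0],[[0,-0.75,0],1,0]]'
python3 -m inch '[[[-0.8,-0.6,0],1,0],[[-0.8,-0.6,0],1,0],[[-1,0,0],0,0],[[-1,0,0],0,0],[[-1,0,0],0,0],[[-1,0,0],0,0],[[-1,0,0],0,0],[[-1,0,0],0,0],[[-1,0,0],0,0],[[-1,0,0],0,0]]'
python3 -c "from h import *;print(env.state()['joints'])"
```

```text
t: 6.4
eef_pos: [491.0, -216.2, 468.3]
tcp_rot: [3.141, -0.0, 2.704]
ft_force: [-0.2, -0.2, -0.3]
opening: 0.997
grip_force: 0.0
t: 7.65
eef_pos: [169.7, -511.0, 468.2]
tcp_rot: [3.142, -0.0, 1.831]
ft_force: [-0.1, -0.5, -0.5]
opening: 0.5
grip_force: 0.0
t: 8.9
eef_pos: [137.5, -907.6, 389.3]
tcp_rot: [3.133, 0.118, 1.659]
ft_force: [1.0, -0.0, 0.3]
opening: 0.5
grip_force: 0.0
[-1.49514921  1.02521064  0.04854527  0.01046277  1.95005683 -1.57910194]
```

It tilts outward, as hoped (pitch 0.118). I keep stretching.

```bash
python3 -m inch '[[[-1,0,0],0,0],[[-1,0,0],0,0],[[-1,0,0],0,0],[[-1,0,0],0,0],[[-1,0,0],0,0],[[-1,0,0],0,0],[[-1,0,0],0,0],[[-1,0,0],0,0],[[-1,0,0],0,0],[[-1,0,0],0,0]]'
python3 -c "from h import *;print(env.state()['joints'])"
```

```text
t: 10.15
eef_pos: [128.4, -1033.3, 347.2]
tcp_rot: [3.116, 0.467, 1.654]
ft_force: [0.4, -0.5, -0.5]
opening: 0.499
grip_force: 0.0
[-1.52112176  1.10230154  0.04843734  0.04057494  1.52516163 -1.60245309]
```

```bash
python3 -m inch '[[[-1,0,0],0,0],[[-1,0,0],0,0],[[-1,0,0],0,0],[[-1,0,0],0,0],[[-1,0,0],0,0],[[-1,0,0],0,0],[[-1,0,0],0,0],[[-1,0,0],0,0],[[-1,0,0],0,0],[[-1,0,0],0,0]]'
cat >> h.py <<'E'
from scipy.spatial.transform import Rotation as Ro
def Rt(): return Ro.from_euler("xyz",env.state()["tcp_rot"]).as_matrix()
def u(target): # rows units (x60mm) in tool axes from the present pose to a world target
    return (Rt().T@(np.array(target,float)-env.state()["eef_pos"])/60).round(3)
E
python3 -c "
from h import *
print(env.state()['joints']);print(Rt().round(3))"
```

```text
t: 11.4
eef_pos: [116.5, -1070.2, 485.0]
tcp_rot: [3.099, 0.812, 1.64]
ft_force: [-0.3, 0.2, 0.8]
opening: 0.498
grip_force: 0.0
[-1.54178291  1.0109848   0.04835968  0.07497641  1.27284102 -1.62071309]
[[-0.048  0.995  0.093]
 [ 0.687  0.1   -0.72 ]
 [-0.726  0.029 -0.688]]
```

Tilt is now 46.5° and faces into the machine (azimuth -83°), so the half-open fingertips can act as a low fork. Before swinging back, I fit the arm's link lengths from logged poses to check how the forearm clears the look-alike flasks, and find where the wrist camera sits.

```bash
cat > kin.py <<'E'
from h import *
from scipy.optimize import least_squares
D=[((262.1,567.4,214.66),(1.0325,.4909,1.5589,0,1.0917)),((484.2,189.8,259.7),(.2465,.2945,1.7524,0,1.0945)),((137.5,-907.6,389.3),(-1.4951,1.0252,.0485,.0105,1.95)),((128.4,-1033.3,347.2),(-1.5211,1.1023,.0484,.0406,1.5252)),((116.5,-1070.2,485.),(-1.5418,1.011,.0484,.075,1.2728))]
Rz=lambda a:Ro.from_euler("z",a).as_matrix();Ry=lambda a:Ro.from_euler("y",a).as_matrix()
def fk(k,q):
    a,h,L1,o,L2,L3=k;s=np.array([a,0,h]);R=Rz(q[0]);p0=R@s
    R=R@Ry(q[1]);p1=p0+R@[0,0,L1];R=R@Ry(q[2]);p1b=p1+R@[o,0,0];p2=p1b+R@[0,0,L2];R=R@Rz(q[3])@Ry(q[4]);return p0,p1b,p2,p2+R@[0,0,L3],R
K=least_squares(lambda k:np.concatenate([fk(k,q)[3]-np.array(p) for p,q in D]),[0,300,500,0,500,250]).x
if __name__=="__main__":
    print(K.round(1),[np.abs(fk(K,q)[3]-p).max().round(1) for p,q in D])
    tz=Rt()[:,2];q6=env.state()["joints"];print("R err",(fk(K,q6)[4][:,2]-tz).round(3))
    q=np.array(D[1][1]);
    for T in ((525,149,260),(525,149,60),(525,149,30),(536,100,30),(595,-10,30),(585,-90,30),(570,-137,30),(568,-158,345)):
        f=lambda q:np.r_[(fk(K,q)[3]-T)/100,fk(K,q)[4][:,2]-tz]
        lo=np.array([-3.1,-.84,.05,-1.13,.06]);hi=np.array([3.1,2.19,2.79,4.28,2.93])
        best=min((least_squares(f,np.clip(q+[0,0,0,d,0],lo+.01,hi-.01),bounds=(lo,hi)) for d in(-.8,0,.8)),key=lambda r:r.cost)
        q=best.x;_,e,w,_,_=fk(K,q);print(T,q.round(2),best.cost.round(6),"elbow",e.round(),"wrist",w.round())
        for fl in((383,167),(262,258)):
            t=np.linspace(0,1,50)[:,None];P=e+(w-e)*t;i=np.hypot(*(P[:,:2]-fl).T).argmin();print("   forearm near",fl,"dist",np.hypot(*(P[i,:2]-fl)).round(),"z",P[i,2].round(),"t",t[i])
    p=eyes.read_camera("wrist");c,_=ray(p,(200,320));print("cam in tool",(Rt().T@(c-env.state()["eef_pos"])).round())
E
python3 kin.py
```

```text
[-4.000e-01  2.168e+02  5.846e+02  2.810e+01  4.046e+02  3.061e+02] [np.float64(56.5), np.float64(63.9), np.float64(66.1), np.float64(64.4), np.float64(63.2)]
R err [-0.  0. -0.]
(525, 149, 260) [ 0.64  0.54  1.62 -0.69  1.48] 0.0 elbow [227. 169. 696.] wrist [497. 369. 471.]
   forearm near (383, 167) dist 95.0 z 613.0 t [0.36734694]
   forearm near (262, 258) dist 51.0 z 641.0 t [0.24489796]
(525, 149, 60) [ 0.64  0.8   1.76 -0.75  1.18] 0.0 elbow [318. 236. 608.] wrist [497. 369. 271.]
   forearm near (383, 167) dist 95.0 z 594.0 t [0.04081633]
   forearm near (262, 258) dist 60.0 z 608.0 t [0.]
(525, 149, 30) [ 0.64  0.85  1.76 -0.77  1.15] 0.0 elbow [332. 247. 589.] wrist [497. 369. 241.]
   forearm near (383, 167) dist 95.0 z 589.0 t [0.]
   forearm near (262, 258) dist 71.0 z 589.0 t [0.]
(536, 100, 30) [ 0.56  0.83  1.81 -0.83  1.09] 0.0 elbow [345. 218. 596.] wrist [508. 320. 241.]
   forearm near (383, 167) dist 63.0 z 589.0 t [0.02040816]
   forearm near (262, 258) dist 92.0 z 596.0 t [0.]
(595, -10, 30) [ 0.36  0.84  1.8  -0.98  1.02] 0.0 elbow [383. 142. 595.] wrist [567. 210. 241.]
   forearm near (383, 167) dist 23.0 z 580.0 t [0.04081633]
   forearm near (262, 258) dist 168.0 z 595.0 t [0.]
(585, -90, 30) [ 0.23  0.81  1.89 -1.11  0.94] 0.0 elbow [388.  91. 606.] wrist [557. 130. 241.]
   forearm near (383, 167) dist 75.0 z 584.0 t [0.06122449]
   forearm near (262, 258) dist 209.0 z 606.0 t [0.]
(570, -137, 30) [ 0.15  0.8   1.92 -1.13  0.91] 0.000914 elbow [389.  57. 613.] wrist [554.  81. 245.]
   forearm near (383, 167) dist 110.0 z 591.0 t [0.06122449]
   forearm near (262, 258) dist 237.0 z 613.0 t [0.]
(568, -158, 345) [ 0.12  0.34  1.71 -0.88  1.24] 0.0 elbow [183.  21. 742.] wrist [540.  62. 556.]
   forearm near (383, 167) dist 122.0 z 632.0 t [0.59183673]
   forearm near (262, 258) dist 226.0 z 689.0 t [0.28571429]
cam in tool [  69.    0. -167.]
```

```bash
sed -i 's/a,h,L1,o,L2,L3=k;s=np.array(\[a,0,h\])/a,h,L1,o,L2,L3,b=k;s=np.array([a,b,h])/; s/\[0,300,500,0,500,250\]/[0,300,500,0,500,250,60]/' kin.py
sed -i 's/((525,149,260),/((116,-900,485),(170,-511,468),(470,-200,468),(525,149,260),/; s/q=np.array(D\[1\]\[1\]);/q=q6[:5]/' kin.py
python3 kin.py | grep -v forearm
python3 - <<'E'
from kin import *
# j4 at home for various tilts/azimuths
for az in(-82.6,-76,-90):
  for tilt in(30,36,40,46.5):
    a,t=np.radians([az,tilt]);tz=np.array([np.cos(a)*np.sin(t),np.sin(a)*np.sin(t),-np.cos(t)]);T=(570,-137,30)
    r=least_squares(lambda q:np.r_[(fk(K,q)[3]-T)/100,fk(K,q)[4][:,2]-tz],[.2,.8,1.9,-1,.9]);print(az,tilt,r.x.round(2))
E
```

```text
[-3.000e-01  1.964e+02  5.871e+02  4.290e+01  4.111e+02  2.719e+02
  6.590e+01] [np.float64(0.0), np.float64(0.0), np.float64(0.1), np.float64(0.0), np.float64(0.1)]
R err [-0.  0.  0.]
(116, -900, 485) [-1.54  0.53  1.02  0.1   0.78] 0.0 elbow [  76. -293.  661.] wrist [  91. -703.  671.]
(170, -511, 468) [-1.33 -0.09  1.87 -0.16  0.55] 0.0 elbow [ 49.  76. 739.] wrist [ 145. -314.  654.]
(470, -200, 468) [-0.16  0.08  1.7  -0.84  1.22] 0.0 elbow [ 48.  59. 740.] wrist [445.  -3. 654.]
(525, 149, 260) [ 0.5   0.51  1.65 -0.76  1.41] 0.0 elbow [199. 183. 673.] wrist [500. 346. 446.]
(525, 149, 60) [ 0.5   0.78  1.78 -0.85  1.13] 0.0 elbow [301. 238. 589.] wrist [500. 346. 246.]
(525, 149, 30) [ 0.5   0.83  1.78 -0.87  1.1 ] 0.0 elbow [317. 247. 571.] wrist [500. 346. 216.]
(536, 100, 30) [ 0.41  0.82  1.82 -0.94  1.04] 0.0 elbow [331. 218. 577.] wrist [511. 297. 216.]
(595, -10, 30) [ 0.21  0.82  1.8  -1.08  0.97] 0.0 elbow [372. 145. 574.] wrist [570. 187. 216.]
(585, -90, 30) [ 0.06  0.8   1.85 -1.13  0.9 ] 0.001498 elbow [379.  91. 584.] wrist [573. 103. 222.]
(570, -137, 30) [-0.03  0.79  1.87 -1.13  0.87] 0.005921 elbow [379.  56. 591.] wrist [571.  51. 228.]
(568, -158, 345) [-0.05  0.33  1.7  -0.91  1.14] 0.0 elbow [175.  57. 713.] wrist [543.  39. 531.]
cam in tool [  67.    0. -170.]
-82.6 30 [-0.12  0.71  1.91 -0.98  0.62]
-82.6 36 [-0.08  0.73  1.92 -1.13  0.69]
-82.6 40 [-0.05  0.75  1.93 -1.21  0.74]
-82.6 46.5 [-0.01  0.79  1.94 -1.32  0.84]
-76 30 [-0.13  0.69  1.95 -1.08  0.56]
-76 36 [-0.09  0.72  1.97 -1.26  0.62]
-76 40 [-0.06  0.74  1.98 -1.35  0.68]
-76 46.5 [-0.02  0.78  1.99 -1.47  0.78]
-90 30 [-0.12  0.72  1.87 -0.89  0.7 ]
-90 36 [-0.08  0.75  1.87 -1.01  0.76]
-90 40 [-0.05  0.77  1.87 -1.08  0.81]
-90 46.5 [-0.01  0.8   1.87 -1.17  0.9 ]
```

The kinematics now fit to 0.1 mm. Joint 4 would meet its -1.13 limit at the home end of the push, so I need slightly less tilt, or more azimuth. I check where in free space the same limit would relax the tilt.

```bash
cat > sim.py <<'E'
from kin import *
lo=np.array([-3.1,-.84,.05,-1.13,.06,-2.69]);hi=np.array([3.1,2.19,2.79,4.28,2.93,2.69])
def pose(q):
    r=fk(K,q);return r[3],r[4]@Rz(q[5]-0)
def off():  # constant tool rotation between fk frame and reported
    q=env.state()["joints"];return pose(q)[1].T@Rt()
def ik(q,p,R,O,w=200.):
    def f(x):
        a,b=pose(x);return np.r_[(a-p),w*Ro.from_matrix((b@O).T@R).as_rotvec()]
    return least_squares(f,np.clip(q,lo+1e-4,hi-1e-4),bounds=(lo,hi)).x
def ang(R):
    z=R[:,2];return np.degrees(np.arccos(-z[2])).round(1),np.degrees(np.arctan2(z[1],z[0])).round(1),np.degrees(np.arcsin(R[2,1])).round(1)
E
python3 - <<'E'
from sim import *
O=off();q=env.state()["joints"].copy();R=Rt();print("now",ang(R))
def go(q,R,path,say=True):
    for T in path:
        p=pose(q)[0];n=int(np.ceil(np.linalg.norm(np.array(T)-p)/50))
        for i in range(n):
            p=pose(q)[0];q=ik(q,p+(np.array(T)-p)/(n-i),R,O);R=pose(q)[1]@O
        print(T,pose(q)[0].round(),q.round(2),ang(R))
    return q,R
q0,R0=go(q,R,[(116,-900,485),(170,-511,468),(470,-200,468)])
print("free A");go(q0,R0,[(430,-150,250),(430,-250,60),(430,-350,60),(430,-150,60)])
print("free B");go(q0,R0,[(525,149,468),(525,149,30),(595,-10,30),(585,-60,30),(570,-137,30)])
E
```

```text
now (np.float64(46.7), np.float64(-82.7), np.float64(1.7))
(116, -900, 485) [ 116. -900.  485.] [-1.54  0.53  1.02  0.09  0.79 -1.66] (np.float64(46.7), np.float64(-82.7), np.float64(1.7))
(170, -511, 468) [ 170. -511.  468.] [-1.33 -0.09  1.87 -0.16  0.56 -1.32] (np.float64(46.7), np.float64(-82.7), np.float64(1.7))
(470, -200, 468) [ 470. -200.  468.] [-0.16  0.08  1.7  -0.84  1.22 -0.  ] (np.float64(46.7), np.float64(-82.7), np.float64(1.7))
free A
(430, -150, 250) [ 430. -150.  250.] [-0.05  0.26  2.12 -1.08  0.95  0.62] (np.float64(46.7), np.float64(-82.7), np.float64(1.7))
(430, -250, 60) [ 433. -249.   63.] [-0.34  0.61  2.1  -1.13  0.69  0.65] (np.float64(35.6), np.float64(-102.1), np.float64(-7.2))
(430, -350, 60) [ 430. -350.   60.] [-0.53  0.64  2.01 -1.13  0.64  0.45] (np.float64(34.4), np.float64(-104.9), np.float64(-8.3))
(430, -150, 60) [ 430. -150.   60.] [-0.14  0.61  2.11 -0.96  0.76  0.68] (np.float64(34.4), np.float64(-104.9), np.float64(-8.3))
free B
(525, 149, 468) [525. 149. 468.] [ 0.5   0.35  1.34 -0.76  1.75  0.39] (np.float64(46.7), np.float64(-82.7), np.float64(1.7))
(525, 149, 30) [525. 149.  30.] [ 0.5   0.83  1.78 -0.87  1.09  1.05] (np.float64(46.7), np.float64(-82.7), np.float64(1.7))
(595, -10, 30) [595. -10.  30.] [ 0.21  0.82  1.8  -1.08  0.97  0.97] (np.float64(46.7), np.float64(-82.7), np.float64(1.7))
(585, -60, 30) [586. -59.  31.] [ 0.12  0.81  1.85 -1.13  0.92  0.96] (np.float64(46.1), np.float64(-84.3), np.float64(0.9))
(570, -137, 30) [ 571. -136.   31.] [-0.02  0.79  1.87 -1.13  0.87  0.86] (np.float64(43.7), np.float64(-90.1), np.float64(-2.0))
```

The simulation shows the limit relaxes the tool benignly towards the machine's axis, with about 1 mm error at the home end. Next, the travel legs in tool units.

```bash
python3 - <<'E'
from h import *
R=Rt();P=[env.state()["eef_pos"],(160,-560,470),(470,-200,470),(520,160,470),(520,160,120)]
for a,b in zip(P,P[1:]): print(b,(R.T@(np.array(b)-a)/60).round(2),np.linalg.norm(np.array(b)-a))
E
```

```text
(160, -560, 470) [ 5.99  1.56 -5.87] 511.83587223203983
(470, -200, 470) [ 3.86  5.74 -3.85] 475.0789408087881
(520, 160, 470) [ 4.07  1.43 -4.25] 363.45563690772497
(520, 160, 120) [ 4.24 -0.17  4.  ] 350.0
```

```bash
python3 -m inch '[[[0.6,0.156,-0.587],0,0],[[0.6,0.156,-0.587],0,0],[[0.6,0.156,-0.587],0,0],[[0.6,0.156,-0.587],0,0],[[0.6,0.156,-0.587],0,0],[[0.6,0.156,-0.587],0,0],[[0.6,0.156,-0.587],0,0],[[0.6,0.156,-0.587],0,0],[[0.6,0.156,-0.587],0,0],[[0.6,0.156,-0.587],0,0]]'
python3 -m inch '[[[0.386,0.574,-0.385],0,0],[[0.386,0.574,-0.385],0,0],[[0.386,0.574,-0.385],0,0],[[0.386,0.574,-0.385],0,0],[[0.386,0.574,-0.385],0,0],[[0.386,0.574,-0.385],0,0],[[0.386,0.574,-0.385],0,0],[[0.386,0.574,-0.385],0,0],[[0.386,0.574,-0.385],0,0],[[0.386,0.574,-0.385],0,0]]'
python3 -m inch '[[[0.407,0.143,-0.425],0,0],[[0.407,0.143,-0.425],0,0],[[0.407,0.143,-0.425],0,0],[[0.407,0.143,-0.425],0,0],[[0.407,0.143,-0.425],0,0],[[0.407,0.143,-0.425],0,0],[[0.407,0.143,-0.425],0,0],[[0.407,0.143,-0.425],0,0],[[0.407,0.143,-0.425],0,0],[[0.407,0.143,-0.425],0,0]]'
python3 - <<'E'
from h import *
R=Rt();p=env.state()["eef_pos"];print(env.state()["joints"].round(3),u((522,160,120)))
for n in("scene","top"):
    q=eyes.read_camera(n);print([(np.round(r["centre"],0),round(r["score"],2)) for r in eyes.boxes_of("flask",q)])
E
```

```text
t: 12.75
eef_pos: [157.1, -604.7, 473.8]
tcp_rot: [3.098, 0.809, 1.64]
ft_force: [-0.7, 0.5, 1.0]
opening: 0.497
grip_force: 0.0
t: 14.0
eef_pos: [467.7, -245.1, 475.9]
tcp_rot: [3.098, 0.81, 1.64]
ft_force: [0.8, -0.6, 0.8]
opening: 0.499
grip_force: 0.0
t: 15.25
eef_pos: [516.8, 114.5, 477.2]
tcp_rot: [3.098, 0.81, 1.64]
ft_force: [-0.0, -0.3, -0.0]
opening: 0.497
grip_force: 0.0
[ 0.449  0.302  1.39  -0.768  1.714  0.352] [ 4.827 -0.014  3.567]
[(array([228., 364.]), 0.87)]
[(array([202., 330.]), 0.92), (array([257., 297.]), 0.69)]
```

```bash
python3 -c "
from h import *
print(u((530,152,120)))"
python3 -m inch '[[[0.477,0.013,0.362],0,0],[[0.477,0.013,0.362],0,0],[[0.477,0.013,0.362],0,0],[[0.477,0.013,0.362],0,0],[[0.477,0.013,0.362],0,0],[[0.477,0.013,0.362],0,0],[[0.477,0.013,0.362],0,0],[[0.477,0.013,0.362],0,0],[[0.477,0.013,0.362],0,0],[[0.477,0.013,0.362],0,0]]'
python3 - <<'E'
from h import *
print(env.state()["joints"].round(3),u((530,152,32)))
p=eyes.read_camera("scene");w=eyes.read_camera("wrist")
c=np.hstack([cv2.resize(p["pixels"][80:330,220:480],(416,400)),cv2.resize(w["pixels"],(384,240),interpolation=3)[:, :] if 0 else cv2.copyMakeBorder(cv2.resize(w["pixels"],(384,240)),0,160,0,0,0)])
cv2.imwrite("pics/v4.png",c[:,:,::-1])
E
```

```text
[4.739 0.11  3.658]
t: 16.7
eef_pos: [531.3, 154.0, 120.0]
tcp_rot: [3.098, 0.809, 1.638]
ft_force: [0.3, 0.3, 0.1]
opening: 0.499
grip_force: 0.0
[ 0.497  0.696  1.736 -0.807  1.21   0.905] [ 1.039 -0.069  1.034]
```

View pics/v4.png

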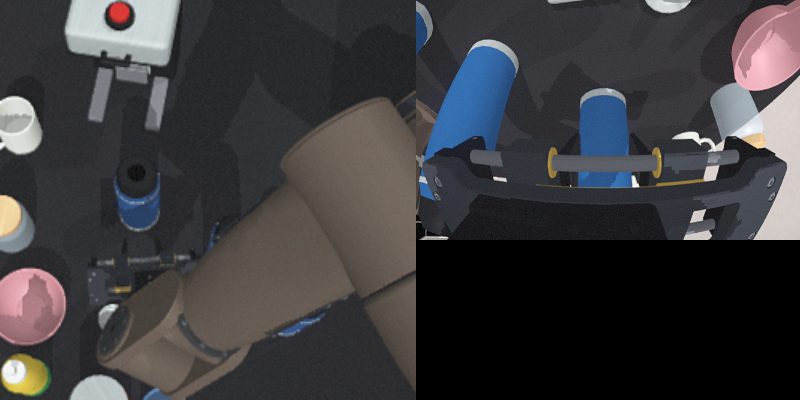

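The flask stands upright straight ahead of the fork, at about crop px (138,195), and the look-alike is clear to the left of the hand. I go down a little further right.

```bash
python3 -c "
from h import *
print(u((536,152,32)))"
python3 -m inch '[[[0.1,0.003,0.1],0,0],[[0.1,0.003,0.1],0,0],[[0.1,0.003,0.1],0,0],[[0.1,0.003,0.1],0,0],[[0.1,0.003,0.1],0,0],[[0.1,0.003,0.1],0,0],[[0.1,0.003,0.1],0,0],[[0.1,0.003,0.1],0,0],[[0.1,0.003,0.1],0,0],[[0.1,0.003,0.1],0,0]]'
python3 - <<'E'
from h import *
print(u((536,152,32)),Rt()[:,2].round(3))
print("to contact+",u((543,100,32)))
E
```

```text
[1.017 0.057 1.018]
t: 18.05
eef_pos: [535.7, 153.3, 35.3]
tcp_rot: [3.098, 0.81, 1.64]
ft_force: [0.6, 0.0, -0.9]
opening: 0.502
grip_force: 0.0
[0.024 0.002 0.054] [ 0.093 -0.719 -0.689]
to contact+ [-0.578  0.031  0.688]
```

```bash
python3 -m inch '[[[-0.055,0.004,0.065],0,0],[[-0.055,0.004,0.065],0,0],[[-0.055,0.004,0.065],0,0],[[-0.055,0.004,0.065],0,0],[[-0.055,0.004,0.065],0,0],[[-0.055,0.004,0.065],0,0],[[-0.055,0.004,0.065],0,0],[[-0.055,0.004,0.065],0,0],[[-0.055,0.004,0.065],0,0],[[-0.055,0.004,0.065],0,0]]'
python3 - <<'E'
from h import *
print("half",u((559,38,32)),"full",u((577,-28,32)))
E
```

```text
t: 19.3
eef_pos: [543.3, 102.6, 32.9]
tcp_rot: [3.098, 0.809, 1.64]
ft_force: [-0.9, 3.3, 0.8]
opening: 0.498
grip_force: 1.4
half [-0.742  0.151  0.808] full [-1.513  0.339  1.627]
```

```bash
python3 -m inch '[[[-0.074,0.016,0.081],0,0],[[-0.074,0.016,0.081],0,0],[[-0.074,0.016,0.081],0,0],[[-0.074,0.016,0.081],0,0],[[-0.074,0.016,0.081],0,0],[[-0.074,0.016,0.081],0,0],[[-0.074,0.016,0.081],0,0],[[-0.074,0.016,0.081],0,0],[[-0.074,0.016,0.081],0,0],[[-0.074,0.016,0.081],0,0]]'
cat > fl.py <<'E'
from h import *
from scipy.optimize import minimize
t=np.linspace(0,6.2832,60)
def sil(pp,x,y):
    P=np.concatenate([np.stack([x+r*np.cos(t),y+r*np.sin(t),0*t+z],1) for r,z in((38,3),(38,180),(34,182),(34,210),(29,220))])
    E=pp["extrinsics"];c=P@E[:3,:3].T+E[:3,3];w=np.stack([c[:,0]/c[:,2]*pp["fx"]+pp["cx"],c[:,1]/c[:,2]*pp["fy"]+pp["cy"]],1)
    m=np.zeros((1600,2560),np.uint8);cv2.fillConvexPoly(m,cv2.convexHull(((w+.5)*4).astype(np.float32)).astype(np.int32),1);return cv2.resize(m.astype(np.float32),(640,400),interpolation=cv2.INTER_AREA)
def find(g):
    for n in("scene","top"):
        p=eyes.read_camera(n);cands=eyes.cut_out("flask",p);s0=sil(p,*g)
        if not cands: print(n,"none");continue
        m=max(cands,key=lambda r:(s0*r["mask"]).sum())["mask"]
        f=lambda v:np.abs(sil(p,*v)-m).sum()
        r=minimize(f,g,method="Nelder-Mead",options=dict(initial_simplex=[(g[0]-15,g[1]-8),(g[0]+14,g[1]-4),(g[0],g[1]+17)]));print(n,r.x.round(1),r.fun,m.sum())
    s=env.state();print(s["eef_pos"].round(1),s["joints"].round(3),s["ft_force"].round(1),"fork",Rt()[:,2].round(3))
E
python3 -c "
from fl import *
find((562,1));print(u((577,-28,32)))"
```

```text
t: 20.55
eef_pos: [559.6, 37.9, 31.9]
tcp_rot: [3.098, 0.81, 1.64]
ft_force: [-0.5, 3.5, 2.8]
opening: 0.498
grip_force: 2.1
scene [561.1   0.9] 58.5625 1180
top [559.8   3.5] 24.4375 733
[559.5  38.   31.8] [ 0.299  0.808  1.845 -1.027  0.988  1.024] [-0.  -0.1  0.4] fork [ 0.093 -0.719 -0.689]
[-0.774  0.181  0.816]
```

```bash
python3 -m inch '[[[-0.077,0.024,0.082],0,0],[[-0.077,0.024,0.082],0,0],[[-0.077,0.024,0.082],0,0],[[-0.077,0.024,0.082],0,0],[[-0.077,0.024,0.082],0,0],[[-0.077,0.024,0.082],0,0],[[-0.077,0.024,0.082],0,0],[[-0.077,0.024,0.082],0,0],[[-0.077,0.024,0.082],0,0],[[-0.077,0.024,0.082],0,0]]'
python3 - <<'E'
from fl import *
find((581,-65))
p=eyes.read_camera("scene")["pixels"]
g=(np.sqrt(p[110:200,250:350]/255.)*255).astype(np.uint8);cv2.imwrite("pics/v5.png",cv2.resize(g,None,fx=6,fy=6,interpolation=3)[:,:,::-1])
E
```

```text
t: 22.0
eef_pos: [580.7, -27.8, 31.9]
tcp_rot: [3.098, 0.81, 1.64]
ft_force: [-0.5, 1.4, -0.1]
opening: 0.5
grip_force: 1.3
scene [581.2 -66.3] 71.3125 1133
top [581.1 -63.4] 34.5625 816
[580.6 -27.7  32. ] [ 0.18   0.806  1.852 -1.117  0.936  0.997] [-0.   0.1 -0.5] fork [ 0.093 -0.719 -0.689]
```

View pics/v5.png

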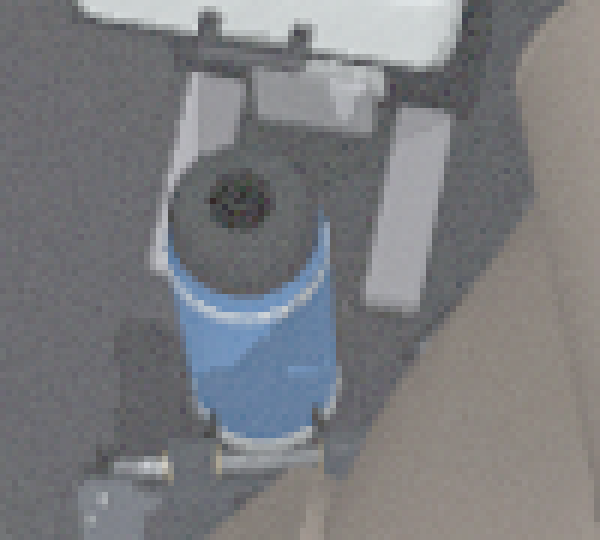

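The flask is upright at (581,-65), on the machine's axis: its base centre at crop px (267,380) against the axis at (269,380). I push in along the axis, watching force and joint 4.

```bash
python3 -c "
from h import *
print((Rt().T@np.array([-.144,-.989,0])*6/60).round(4))"
python3 -m inch '[[[-0.067,-0.024,0.07],0,0],[[-0.067,-0.024,0.07],0,0],[[-0.067,-0.024,0.07],0,0],[[-0.067,-0.024,0.07],0,0],[[-0.067,-0.024,0.07],0,0],[[0,0,0],0,0],[[0,0,0],0,0],[[0,0,0],0,0],[[0,0,0],0,0],[[0,0,0],0,0]]'
python3 -c "
from fl import *
find((577,-95));print(u((572.2,-87,32)))"
```

```text
[-0.0674 -0.0242  0.0697]
t: 23.5
eef_pos: [579.3, -51.9, 35.5]
tcp_rot: [3.11, 0.804, 1.641]
ft_force: [0.2, 1.4, -1.9]
opening: 0.501
grip_force: 1.1
scene [580.1 -93. ] 52.125 1228
top [578.3 -86.9] 95.5 777
[579.3 -52.   35.5] [ 0.136  0.794  1.864 -1.134  0.919  0.977] [ 0.1  1.  -1.8] fork [ 0.081 -0.716 -0.694]
[-0.357 -0.174  0.449]
```

```bash
python3 -c "
from h import *
print(u((569,-86,27))/10)"
python3 -m inch '[[[-0.03,-0.021,0.05],0,0],[[-0.03,-0.021,0.05],0,0],[[-0.03,-0.021,0.05],0,0],[[-0.03,-0.021,0.05],0,0],[[-0.03,-0.021,0.05],0,0],[[-0.03,-0.021,0.05],0,0],[[-0.03,-0.021,0.05],0,0],[[-0.03,-0.021,0.05],0,0],[[-0.03,-0.021,0.05],0,0],[[-0.03,-0.021,0.05],0,0]]'
python3 -c "
from fl import *
find((575,-120));print(u((567,-100,28))/10)"
```

```text
[-0.0283 -0.0227  0.049 ]
t: 24.95
eef_pos: [576.6, -77.0, 35.4]
tcp_rot: [3.135, 0.791, 1.641]
ft_force: [0.9, 1.5, -1.0]
opening: 0.499
grip_force: 1.1
scene [ 577.4 -115.1] 110.5 1116
top [ 574.7 -105.3] 269.9375 550
[576.6 -76.9  35.4] [ 0.088  0.789  1.869 -1.134  0.903  0.944] [ 0.1  1.8 -1.5] fork [ 0.057 -0.709 -0.703]
[-0.0174 -0.0189  0.0351]
```

```bash
python3 -c "
from h import *
print(u((563,-111,25))/10)"
```

```text
[-0.0264 -0.027   0.0512]
```

```bash
python3 -m inch '[[[-0.026,-0.027,0.051],0,0],[[-0.026,-0.027,0.051],0,0],[[-0.026,-0.027,0.051],0,0],[[-0.026,-0.027,0.051],0,0],[[-0.026,-0.027,0.051],0,0],[[-0.026,-0.027,0.051],0,0],[[-0.026,-0.027,0.051],0,0],[[-0.026,-0.027,0.051],0,0],[[-0.026,-0.027,0.051],0,0],[[-0.026,-0.027,0.051],0,0]]'
python3 -c "
from fl import *
find((574,-140));print(u((558,-130,25))/10)"
```

```text
t: 26.4
eef_pos: [570.5, -100.3, 33.7]
tcp_rot: [-3.123, 0.778, 1.641]
ft_force: [1.7, 4.3, 4.6]
opening: 0.498
grip_force: 2.8
scene [ 570.4 -132.3] 351.625 885
top [ 565.8 -118.4] 445.0 381
[ 570.5 -100.4   33.7] [ 0.043  0.784  1.879 -1.134  0.886  0.915] [1.2 2.2 2.2] fork [ 0.03  -0.701 -0.712]
[-0.0239 -0.0234  0.0443]
```

```bash
python3 -c "
from h import *
print(u((562,-122,27))/10)"
python3 -m inch '[[[-0.018,-0.017,0.033],0,0],[[-0.018,-0.017,0.033],0,0],[[-0.018,-0.017,0.033],0,0],[[-0.018,-0.017,0.033],0,0],[[-0.018,-0.017,0.033],0,0],[[-0.018,-0.017,0.033],0,0],[[-0.018,-0.017,0.033],0,0],[[-0.018,-0.017,0.033],0,0],[[-0.018,-0.017,0.033],0,0],[[-0.018,-0.017,0.033],0,0]]'
python3 -c "
from h import *
s=env.state();print(s['joints'].round(3),s['ft_force'],Rt()[:,2]);print(u(s['eef_pos']+[-6,-15,-5])/10)"
```

```text
[-0.0171 -0.016   0.0328]
t: 27.85
eef_pos: [566.8, -115.8, 33.1]
tcp_rot: [-3.108, 0.768, 1.64]
ft_force: [1.4, 4.4, 3.4]
opening: 0.5
grip_force: 3.2
[ 0.013  0.781  1.883 -1.134  0.875  0.894] [1.35541923 4.37786342 3.37052055] [ 0.0147471  -0.69512894 -0.7187338 ]
[-0.0116 -0.0109  0.0232]
```

```bash
python3 -m inch '[[[-0.012,-0.009,0.022],0,0],[[-0.012,-0.009,0.022],0,0],[[-0.012,-0.009,0.022],0,0],[[-0.012,-0.009,0.022],0,0],[[-0.012,-0.009,0.022],0,0],[[-0.012,-0.009,0.022],0,0],[[-0.012,-0.009,0.022],0,0],[[-0.012,-0.009,0.022],0,0],[[-0.012,-0.009,0.022],0,0],[[0,0,0],0,0]]'
python3 -m inch '[[[-0.01,-0.008,0.018],0,0],[[-0.01,-0.008,0.018],0,0],[[-0.01,-0.008,0.018],0,0],[[-0.01,-0.008,0.018],0,0],[[0,0,0],0,0],[[0,0,0],0,0],[[0,0,0],0,0],[[0,0,0],0,0],[[0,0,0],0,0],[[0,0,0],0,0]]'
```

```text
t: 29.1
eef_pos: [565.4, -125.6, 32.4]
tcp_rot: [-3.099, 0.763, 1.64]
ft_force: [0.8, 4.2, 4.2]
opening: 0.502
grip_force: 3.1
t: 30.35
eef_pos: [564.8, -129.1, 32.1]
tcp_rot: [-3.096, 0.761, 1.64]
ft_force: [1.0, 4.8, 4.8]
opening: 0.505
grip_force: 3.3
```

```bash
python3 -m inch '[[[-0.01,-0.008,0.017],0,0],[[-0.01,-0.008,0.017],0,0],[[-0.01,-0.008,0.017],0,0],[[-0.01,-0.008,0.017],0,0],[[0,0,0],0,0],[[0,0,0],0,0],[[0,0,0],0,0],[[0,0,0],0,0],[[0,0,0],0,0],[[0,0,0],0,0]]'
```

```text
t: 31.6
eef_pos: [564.1, -132.6, 32.0]
tcp_rot: [-3.093, 0.759, 1.64]
ft_force: [1.1, 4.7, 4.3]
opening: 0.502
grip_force: 3.0
```

```bash
python3 -c "
from h import *
s=env.state();print(s['joints'].round(3),s['ft_force'],s['moment']);print(ang) if 0 else None;print(Rt().round(3))"
```

```text
[-0.02   0.78   1.884 -1.134  0.864  0.871] [1.06661122 4.67037143 4.31127567] [ 0.31536159 -0.19257088  0.23957506]
[[-0.05   0.999 -0.001]
 [ 0.724  0.035 -0.689]
 [-0.688 -0.035 -0.725]]
```

```bash
python3 -m inch '[[[-0.01,-0.008,0.017],0,0],[[-0.01,-0.008,0.017],0,0],[[-0.01,-0.008,0.017],0,0],[[-0.01,-0.008,0.017],0,0],[[0,0,0],0,0],[[0,0,0],0,0],[[0,0,0],0,0],[[0,0,0],0,0],[[0,0,0],0,0],[[0,0,0],0,0]]'
```

```text
t: 32.85
eef_pos: [563.6, -135.6, 31.9]
tcp_rot: [-3.09, 0.756, 1.64]
ft_force: [0.3, 8.4, 4.4]
opening: 0.498
grip_force: 4.9
```

Force jumped from 4.7 to 8.4 N, so the flask is on the stop. A little more to seat it firmly.

```bash
python3 -m inch '[[[-0.01,-0.008,0.017],0,0],[[0,0,0],0,0],[[0,0,0],0,0],[[0,0,0],0,0],[[0,0,0],0,0],[[0,0,0],0,0],[[0,0,0],0,0],[[0,0,0],0,0],[[0,0,0],0,0],[[0,0,0],0,0]]'
```

```text
t: 34.1
eef_pos: [563.7, -135.9, 31.9]
tcp_rot: [-3.091, 0.755, 1.64]
ft_force: [0.5, 13.2, 6.2]
opening: 0.503
grip_force: 7.1
```

Home, with about 8.7 N beyond the drag. I back off, then rise and close the fingers.

```bash
python3 -c "
from h import *
R=Rt();P=[env.state()['eef_pos'],(577,-45,34),(577,-75,420),(568,-165,375)]
for a,b in zip(P,P[1:]): print(b,(R.T@(np.array(b)-a)/600).round(3))"
```

```text
(577, -45, 34) [ 0.106  0.027 -0.107]
(577, -75, 420) [-0.477 -0.026 -0.433]
(568, -165, 375) [-0.057 -0.017  0.158]
```

```bash
python3 -m inch '[[[0.05,0.01,-0.05],0,0],[[0.11,0.027,-0.11],0,0],[[0.11,0.027,-0.11],0,0],[[0.11,0.027,-0.11],0,0],[[0.11,0.027,-0.11],0,0],[[0.12,0.027,-0.12],0,0],[[0.12,0.027,-0.12],0,0],[[0.12,0.03,-0.12],0,0],[[0.12,0.03,-0.12],0,0.5],[[0.12,0.03,-0.12],0,1]]'
python3 -m inch '[[[-0.477,-0.026,-0.433],0,1],[[-0.477,-0.026,-0.433],0,1],[[-0.477,-0.026,-0.433],0,1],[[-0.477,-0.026,-0.433],0,1],[[-0.477,-0.026,-0.433],0,1],[[-0.477,-0.026,-0.433],0,1],[[-0.477,-0.026,-0.433],0,1],[[-0.477,-0.026,-0.433],0,1],[[-0.477,-0.026,-0.433],0,1],[[-0.477,-0.026,-0.433],0,1]]'
python3 - <<'E'
from fl import *
s=env.state();print(s["joints"].round(3),u((568,-165,370))/10,Rt().round(3))
p=eyes.read_camera("scene");q=eyes.read_camera("top")
g=lambda i:(np.sqrt(i/255.)*255).astype(np.uint8)
cv2.imwrite("pics/v6.png",np.hstack([cv2.resize(g(p["pixels"][60:190,240:350]),(440,520)),cv2.resize(g(q["pixels"][140:240,340:430]),(360,400))[:520] if 0 else cv2.copyMakeBorder(cv2.resize(g(q["pixels"][140:240,340:430]),(360,400)),0,120,0,0,0)])[:,:,::-1])
E
```

```text
t: 35.35
eef_pos: [576.2, -43.3, 33.9]
tcp_rot: [-3.089, 0.757, 1.64]
ft_force: [0.6, 0.1, -0.4]
opening: 0.346
grip_force: 0.0
t: 36.6
eef_pos: [575.9, -73.2, 421.0]
tcp_rot: [-3.089, 0.756, 1.64]
ft_force: [0.3, 0.3, -0.1]
opening: 0.003
grip_force: 0.0
[ 0.082  0.335  1.457 -0.758  1.471  0.161] [-0.0522 -0.0149  0.167 ] [[-0.05   0.999 -0.005]
 [ 0.726  0.033 -0.687]
 [-0.686 -0.038 -0.727]]
```

View pics/v6.png

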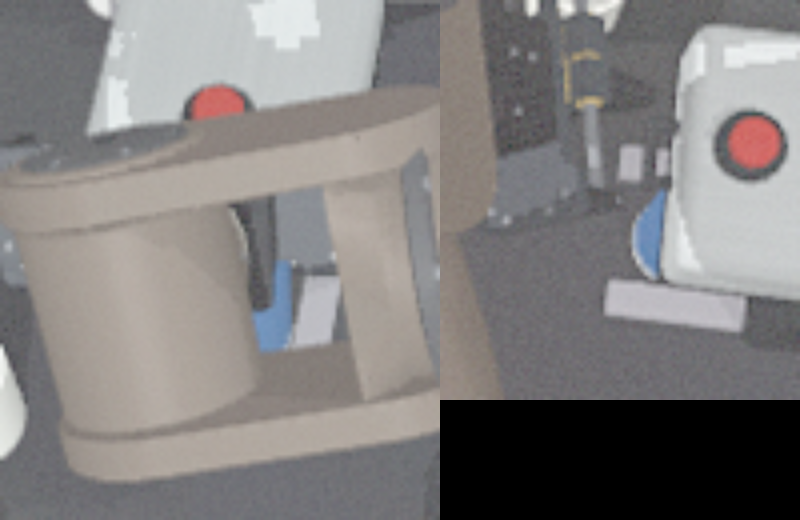

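The flask stands between the feet under the head (right crop, px (650,235)), and the button at (757,140) is free. Next I move over the button.

```bash
python3 -m inch '[[[-0.052,-0.015,0.167],0,1],[[-0.052,-0.015,0.167],0,1],[[-0.052,-0.015,0.167],0,1],[[-0.052,-0.015,0.167],0,1],[[-0.052,-0.015,0.167],0,1],[[-0.052,-0.015,0.167],0,1],[[-0.052,-0.015,0.167],0,1],[[-0.052,-0.015,0.167],0,1],[[-0.052,-0.015,0.167],0,1],[[-0.052,-0.015,0.167],0,1]]'
python3 -c "
from h import *
s=env.state();print(u((568.3,-165.5,354)));print((Rt().T@[0,0,-1]/60).round(5))"
```

```text
t: 37.95
eef_pos: [568.1, -165.9, 368.3]
tcp_rot: [-3.089, 0.757, 1.64]
ft_force: [0.5, 0.1, 0.2]
opening: 0.005
grip_force: 0.0
[0.169 0.012 0.168]
[0.01144 0.00064 0.0121 ]
```

```bash
python3 -m inch '[[[0.023,0.001,0.024],0,1],[[0.023,0.001,0.024],0,1],[[0.023,0.001,0.024],0,1],[[0.023,0.001,0.024],0,1],[[0.023,0.001,0.024],0,1],[[0.023,0.001,0.024],0,1],[[0.023,0.001,0.024],0,1],[[0.023,0.001,0.024],0,1],[[0.023,0.001,0.024],0,1],[[0.023,0.001,0.024],0,1]]'
```

```text
t: 39.2
eef_pos: [568.1, -165.2, 349.0]
tcp_rot: [-3.09, 0.757, 1.639]
ft_force: [0.1, 1.2, 4.9]
opening: 0.004
grip_force: 2.3
```

```bash
python3 -m inch '[[[0.0092,0.0005,0.0097],0,1],[[0.0092,0.0005,0.0097],0,1],[[0.0092,0.0005,0.0097],0,1],[[0.0092,0.0005,0.0097],0,1],[[0,0,0],0,1],[[0,0,0],0,1],[[0,0,0],0,1],[[0,0,0],0,1],[[0,0,0],0,1],[[0,0,0],0,1]]'
```

```text
t: 40.45
eef_pos: [568.2, -165.4, 347.8]
tcp_rot: [-3.093, 0.759, 1.637]
ft_force: [-2.8, 3.3, 15.6]
opening: 0.001
grip_force: 8.0
```

Bottomed out at 15.6 N. I let go, rise and move back clear.

```bash
python3 -m inch '[[[-0.05,-0.003,-0.053],0,1],[[-0.11,-0.006,-0.12],0,1],[[-0.2,-0.01,-0.22],0,1],[[-0.3,-0.02,-0.3],0,1],[[-0.3,-0.02,-0.3],0,1],[[0,0,-0.6],0,1],[[0,0,-0.8],0,1],[[0,0,-0.8],0,1],[[0,0,-0.8],0,1],[[0,0,-0.8],0,1]]'
python3 - <<'E'
from h import *
p=eyes.read_camera("scene");q=eyes.read_camera("top")
g=lambda i:(np.sqrt(i/255.)*255).astype(np.uint8)
cv2.imwrite("pics/v7.png",np.hstack([cv2.resize(g(p["pixels"][50:350,190:440]),(400,480)),cv2.resize(g(q["pixels"][90:330,200:440]),(400,480))])[:,:,::-1])
E
```

```text
t: 41.7
eef_pos: [568.3, -8.2, 595.9]
tcp_rot: [-3.089, 0.755, 1.64]
ft_force: [0.5, 0.5, 0.4]
opening: 0.008
grip_force: 0.0
```

View pics/v7.png

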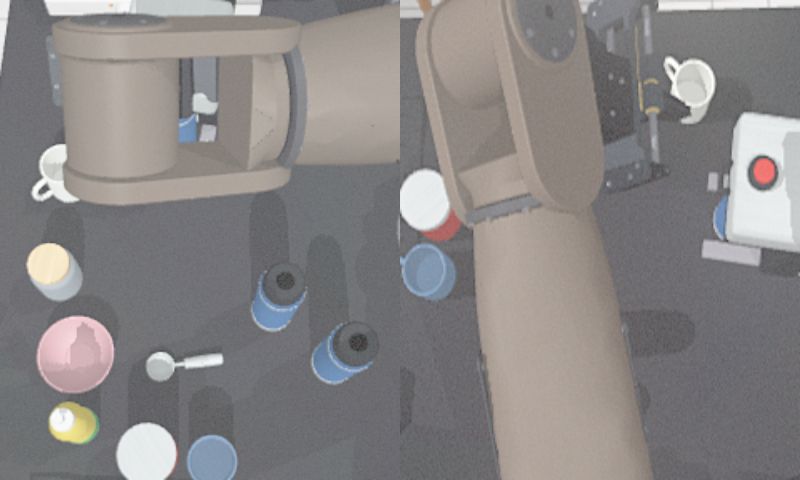

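The flask is in place between the feet (right crop, px (722,215)), the button is released, and the other things stand where they were. Handing in.

```bash
python3 -c "
from h import *
print(env.job_done())"
```

```text
the job is handed in; nothing more can be done
None
```

I slid the flask in upright and felt it seat on the stop at about 9 N beyond the drag, then pressed the brew button down hard to its end and released it, and handed the job in at about 42 s. I did not see the drip-stop itself, and joints 3 and 4 sat right at their range ends during the tilt and push (0.048 against 0.05, -1.134 against -1.13).

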